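# Refit the return spring of the proof press

### The job

Take the loose coil spring out of the wooden type case and thread it, hooked end down as it stands, over the bare rod of the green proof press. Its hooked end snags on both toothed collars of the rod: keep the pressure light and feel your way through with slight twists, never forcing it down or round. Slide it fully home on its seat, let go, and leave the case, the press and the other things on the bench as they are.

Things in the scene. Friction and masses are not known exactly. Their poses are not given: they have to be found in the camera images.
- spring_mid (a point): Loose steel compression spring, outside diameter 36, inside 29, 60 mm long, 90 g, upright in the case's largest, empty compartment (floor 6 mm, walls 22 to 24 mm above the bench). Point: on its axis, 30 mm above its lower end; z up its axis. Grip its upper 40 mm: the lowest 10 mm of coils must stay free; they travel up to 8 mm towards the rest at about 0.8 N/mm, then it is solid.
- spring_end (a point): Centre of the spring's lower end face (moves with the lowest coils). x points along the hook: the end of the wire is bent straight inwards, 3.5 mm thick, lying level at the very bottom, its tip 8.2 mm from the axis. The spring has no other hook.
- rod_top (a point): Tip of the press's bare upright steel rod, on its axis, 62 mm above the spring seat. The rod is 12 mm thick. It is set at any angle in its hole, so no attitude given here tells where the notches of its collars point; it does not turn in use.
- upper_collar (a point): Middle of the top face of the rod's upper collar, 54 mm above the seat. The collar is 25 mm across and 6 mm high and is cut by four lengthwise notches 90 degrees apart, about 7 mm wide and down to the rod. The hook drops through when it is within about 8 degrees of a notch's middle.
- lower_collar (a point): Middle of the top face of the lower collar, 26 mm above the seat: same size and notches as the upper one, but its notches stand half-way (45 degrees) round from the upper's.
- rod_seat (a point): Centre of the round spring seat (44 mm across) at the foot of that rod, 34 mm above the bench; z is up along the rod, x and y as the press. The spring is home when its lower end lies on it.
- press: The fixed proof press: green iron bed 130 x 230 mm, 30 mm high, origin under its middle. Bare rod at y = +75 mm; a second rod at y = -75 mm already carries its spring (leave it). A low forme of type lies between them, tops 46 mm above the bench. The press and its rod must not bear on the spring with more than 24 N.
- spring: The same loose spring's upper coils: origin on its axis at the lower end when it is not compressed, z up its axis.
- ink_tin: Bystander: closed round ink tin, 72 mm across, 50 mm high, origin under its middle.
- stick: Bystander: steel composing stick (tray), 50 x 200 x 20 mm, origin under its middle.
- furniture: Bystander: two stacked wooden spacing bars, 40 x 150 x 34 mm, origin under the middle.

How it is judged (in metres and radians):
On the way:
1. the spring's hooked end has passed the upper collar and is round the rod, still above the lower collar (horizontal distance between spring_end and rod_seat below 0.004 m and z of spring_end in the frame of rod_seat between 0.02 and 0.0475 m), for 0.05 s.
At the end, for the whole second after the job is handed in: The spring stands still round the bare rod, released and upright (within 7 degrees), its lower end on the seat (within 3 mm) and centred on the rod (within 4 mm) (horizontal distance between spring_end and rod_seat below 0.004 m and z of spring_end in the frame of rod_seat below 0.003 m and angle between spring_mid's own z axis and vertical below 0.12 rad and linear speed of spring below 0.02 m/s); the robot touches nothing.
It fails at once if the spring is forced: more than 24 N between it and the press or rod (contact force between spring and press above 24 N).
It fails at once if a bystander is moved more than 20 mm (distance of any of ink_tin, stick, furniture from where it was at the start of the episode above 0.02 m).
It also fails if it takes over 67 s, if anything falls off the work surface, if the arm or the gripper's body presses on something with over 40 N, if the wrist force passes 120 N, or if a joint passes its speed limit or range.

### The arm

A 6-joint arm with a two-finger parallel gripper is mounted at the origin on the work surface. World frame = base frame: x ahead of the robot, y to its left, z up, the work surface at z = 0. Lengths are in m, angles in degrees, forces in N, time in s.
With the tool pointing down it reaches from about 0.25 to 0.775 m from the base axis. Payload 4 kg.
Tool frame: the origin (TCP) lies on the centre line of the jaws, within the pads' length; the fingertips stand 25 mm ahead of it and the grasp point (between the pads) lies 6 mm ahead of it; y points along the fingers, z is the direction in which the jaws open and shut, and the axes are right-handed (so a half turn about y gives the same grasp; the last joint's range is limited). The gripper opens to 85 mm and grips with 20 to 120 N. Pads are 22 mm wide; open, the fingers measure 114 mm over their backs; the gripper's body (76 mm by 85 mm) begins 54 mm behind the grasp point. The pads swing forward as they close: fully open they stand 13 mm farther back than shut.
Start: joints at [68.405, 4.996, 78.535, -0, 96.463, -5.907], TCP at [0.149, 0.53, 0.256] pointing down, gripper open.
Joint ranges: [-177.83, 177.83], [-43.37, 116.18], [15.69, 146.23], [-61.86, 241.86], [9.47, 152.12], [-147.06, 147.06]. Speed limits (degrees/s): [159.86, 159.86, 180, 180, 180, 180].

### API

Orientations are given as a 3x3 rotation matrix whose columns are the frame's x, y, z axes.
In Python, from workcell import bot gives the robot as it stands. The module is installed in compiled form; this text tells all that it offers.
- The arm moves only by the tool drive_tool, never from a script. Its argument "plan" is a list of rows, each a list of 7 numbers: the turn, a rotation vector about the tool's x, y, z in rad, then the shift along the tool's x, y, z in m, then the opening, from 0 (shut) to 1 (fully open). A call has exactly 10 rows; each row shifts and turns the commanded pose from where the row before left it, along the tool's axes as they then stand; what a row does not reach is not made up. A row lasts 1/12 s, in which the tool goes at most 41.7 mm and 7.16 degrees, less where a joint would pass 70% of its speed; a pose out of reach is approached as far as the arm can. A call with a gripper value outside its range is refused whole. The fingers move at their own pace and stop on an object; "newtons" is the grip in N (left out, the last holds). Time passes only in rows, so rows that do not move let the fingers close, or fill a call up. It gives the time, the measured TCP pose, the force and the opening at its end, in the units of the state.
- bot.observe(): the state, without advancing time (a new reading comes with each control period).
- bot.capture(name): name is "side" or "top"; returns a dict with "image" (384x512x3 uint8, blue, green, red), "z_map" (384x512 float32, m along the optical axis (not along the pixel's ray), 0 where there is no reading), "fx", "fy", "cx", "cy" (pixels), "cam_to_world" (4x4, takes a point from camera to world coordinates). Camera axes: x right, y up, looking along -z (the intrinsics and any distortion apply to the point x, -y, -z); pixel columns grow to the right and rows downward; lengths in m; the calibration is good to about 2 mm. A picture is of the moment at which its call begins.
- bot.hand_in(): hands the job in, once; it reports no verdict.
Trained networks look in a picture, given as the dict that the camera call returned (one of the last four; its "shot" number tells which), for a name from the list of things; names that differ only in an ending like _2 or _b are one class to them, and where a whole thing is asked for, a point or a joint stands for the part that bears it (a point fixed in the world has none). Each returns a list of dicts, best first, with "conf" (0 to 1); they miss things now and then, are a little off and sometimes report something else, mostly with a low value. They report only what shows in the picture. A call takes as long as a camera call.
- bot.cut_out(query, picture): "mask" (384x512 bool, what is visible of it).
- bot.tip_of(query, picture): "point" ([x, y, z] in m, in world coordinates, good to about 4 mm: a listed point, or the origin of a listed thing).
The state is a dict: "time_s": time; "qpos": joint angles; "dq": joint speeds; "tau": joint torques, N m; "ee_pos": TCP position; "eef_rot": TCP orientation; "wrist_force": force on the tool from outside, world axes, zero at the start; "wrist_torque": the same for the moment, N m; "finger_gap": finger opening in m.
Only numpy, scipy, OpenCV 4.12 (cv2) and the standard library are available. Lean on these libraries where they do the work, as an engineer would, in place of code of your own. Each camera call takes 0.05 s, during which the arm holds its last target. There are 200 camera calls.

## Working session

There is one attempt and no reset: what is moved stays moved. The work goes in short steps, Python scripts to look and compute and a tool call to move; the robot and the scene stay as the last step left them, time stands still between calls to the robot, and variables do not carry over. Pictures are saved under pics/ and viewed, on a budget of 10 in all, crops included, one or two more only if the job needs it, and the job is handed in when it is done.

Besides the shell and the picture viewer there is one more tool, called as name([rows], argument=value, ...), one row to a line, values as JSON. drive_tool: Moves the arm, as the interface text tells. Its arguments: {"type":"object","properties":{"plan":{"type":"array","items":{"type":"array","items":{"type":"number"}}},"newtons":{"type":"number"}},"required":["plan"]}

```bash
mkdir -p pics
cat > h.py <<'E'
import numpy as np,cv2
from workcell import bot
def pts(c):
    z=c["z_map"];v,u=np.mgrid[:384,:512]
    P=np.stack([(u-c["cx"])/c["fx"]*z,-(v-c["cy"])/c["fy"]*z,-z,np.ones_like(z)],-1)
    return (P@np.array(c["cam_to_world"]).T)[...,:3]
def px(c,p):
    q=np.linalg.inv(np.array(c["cam_to_world"]))@np.append(p,1)
    return c["cx"]+c["fx"]*q[0]/-q[2], c["cy"]-c["fy"]*q[1]/-q[2]
E
python3 - <<'E'
from h import *
s=bot.observe();print(s["time_s"],s["ee_pos"],np.round(s["eef_rot"],3),s["finger_gap"],s["wrist_force"])
ims=[]
for n in("top","side"):
    c=bot.capture(n);print(n,c.keys(),c["fx"],np.round(c["cam_to_world"],3))
    ims.append(c["image"])
    np.savez(f"{n}.npz",P=pts(c),im=c["image"])
    for q in("spring_mid","spring_end","rod_top","upper_collar","rod_seat","press","ink_tin","stick","furniture"):
        for r in bot.tip_of(q,c)[:2]:print(q,np.round(r["point"],4),round(r["conf"],2),np.round(px(c,r["point"])))
cv2.imwrite("pics/a.png",ims[0]);cv2.imwrite("pics/b.png",ims[1])
E
```

```text
0.0 [0.14856805 0.5291038  0.25511084] [[ 0.963 -0.001  0.27 ]
 [-0.27  -0.002  0.963]
 [-0.    -1.    -0.002]] 0.08530436168668457 [-0.37203255 -0.7403218  -0.42777692]
top dict_keys(['image', 'z_map', 'fx', 'fy', 'cx', 'cy', 'cam_to_world', 'shot']) 405.6435572026935 [[-0.009  0.981 -0.194  0.392]
 [-1.    -0.005  0.02   0.007]
 [ 0.019  0.194  0.981  1.057]
 [ 0.     0.     0.     1.   ]]
spring_mid [ 0.4565 -0.2287  0.0371] 0.59 [341. 247.]
spring_mid [ 0.5126 -0.3986  0.0012] 0.28 [401. 226.]
spring_end [ 0.461  -0.2267  0.008 ] 0.48 [337. 246.]
rod_top [0.5032 0.2339 0.0951] 0.91 [151. 227.]
upper_collar [0.5008 0.2311 0.0836] 0.75 [153. 228.]
rod_seat [0.5016 0.2297 0.0322] 0.74 [158. 230.]
press [0.5295 0.1648 0.0027] 0.8 [186. 221.]
ink_tin [ 7.17e-01 -3.70e-03  5.00e-04] 0.66 [250. 152.]
stick [ 0.4871  0.4058 -0.0026] 0.78 [ 92. 238.]
furniture [ 0.5108 -0.3953  0.0015] 0.84 [399. 226.]
side dict_keys(['image', 'z_map', 'fx', 'fy', 'cx', 'cy', 'cam_to_world', 'shot']) 476.76144990063625 [[ 0.866  0.359 -0.348  0.182]
 [-0.5    0.599 -0.626 -0.754]
 [-0.016  0.716  0.698  0.938]
 [ 0.     0.     0.     1.   ]]
spring_mid [ 0.4617 -0.2301  0.0371] 0.57 [254. 291.]
spring_end [ 0.4628 -0.2283  0.0071] 0.53 [255. 298.]
rod_top [0.5016 0.2341 0.1006] 0.76 [183. 148.]
rod_top [ 0.7231 -0.0073 -0.0045] 0.49 [297. 199.]
upper_collar [0.5018 0.2347 0.0865] 0.74 [183. 152.]
rod_seat [0.5029 0.2361 0.037 ] 0.88 [186. 165.]
press [0.5244 0.1613 0.0015] 0.94 [205. 187.]
ink_tin [ 0.721  -0.0074 -0.0014] 0.63 [296. 198.]
stick [0.4816 0.4073 0.0023] 0.66 [158. 144.]
furniture [ 0.5114 -0.3983 -0.0007] 0.88 [316. 351.]
```

View pics/a.png

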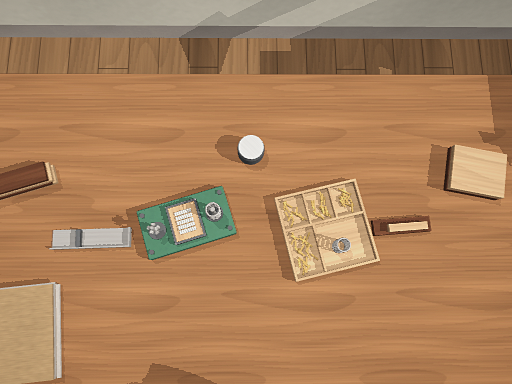

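View pics/b.png

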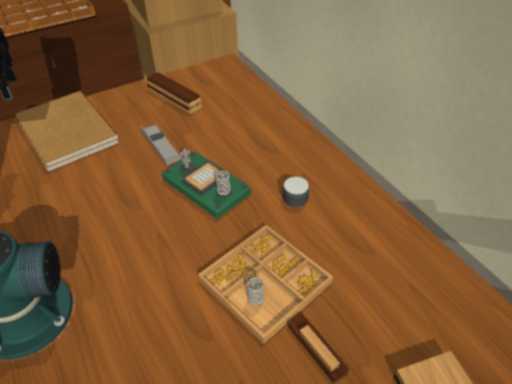

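The top view shows the spring at pixel (341,246), in the case, and the bare rod at (153,228). In the side view they are at (255,291) and (184,155). Next I'll refine both from the depth data.

```bash
cat > m.py <<'E'
from h import *
T=[]
for n,a,b in(("top",(341,246),(153,228)),("side",(255,291),(184,155))):
    d=np.load(n+".npz");P=d["P"];im=d["im"]
    for p in(a,b):T.append(cv2.resize(im[p[1]-20:p[1]+20,p[0]-20:p[0]+20],(390,290),interpolation=cv2.INTER_CUBIC))
    for nm,c,lo,hi in(("spring",(.459,-.229),.035,.085),("springtop",(.459,-.229),.058,.085),("rod",(.502,.234),.075,.11),("tip",(.502,.234),.091,.11),("seat",(.502,.234),.028,.042)):
        m=(np.hypot(P[...,0]-c[0],P[...,1]-c[1])<.027)&(P[...,2]>lo)&(P[...,2]<hi)
        Q=P[m]
        if len(Q):print(n,nm,len(Q),"mean",Q.mean(0).round(4),"min",Q.min(0).round(4),"max",Q.max(0).round(4))
cv2.imwrite("pics/c.png",np.vstack([np.hstack(T[:2]),np.hstack(T[2:])]))
E
python3 m.py
```

```text
top spring 118 mean [ 0.46   -0.2301  0.0543] min [ 0.4432 -0.2467  0.0351] max [ 0.4762 -0.2123  0.0664]
top springtop 61 mean [ 0.4601 -0.2313  0.0625] min [ 0.4442 -0.2467  0.0586] max [ 0.4762 -0.2139  0.0664]
top rod 71 mean [0.5017 0.2321 0.0876] min [0.4896 0.2204 0.0802] max [0.5135 0.2455 0.0964]
top tip 16 mean [0.5023 0.2321 0.0936] min [0.4981 0.2265 0.0913] max [0.508  0.2359 0.0964]
top seat 228 mean [0.4996 0.23   0.0315] min [0.475  0.2075 0.0281] max [0.5281 0.2607 0.0375]
side spring 223 mean [ 0.4616 -0.2313  0.0535] min [ 0.4447 -0.2498  0.0352] max [ 0.4796 -0.2128  0.0684]
side springtop 89 mean [ 0.4624 -0.2326  0.0632] min [ 0.4447 -0.2498  0.058 ] max [ 0.4787 -0.2129  0.0684]
side rod 53 mean [0.5021 0.2297 0.0875] min [0.4905 0.2185 0.0756] max [0.5151 0.244  0.0976]
side tip 11 mean [0.5026 0.2318 0.0943] min [0.4973 0.227  0.0913] max [0.5085 0.2377 0.0976]
side seat 147 mean [0.5    0.2284 0.0333] min [0.4761 0.2086 0.0281] max [0.5286 0.26   0.042 ]
```

View pics/c.png

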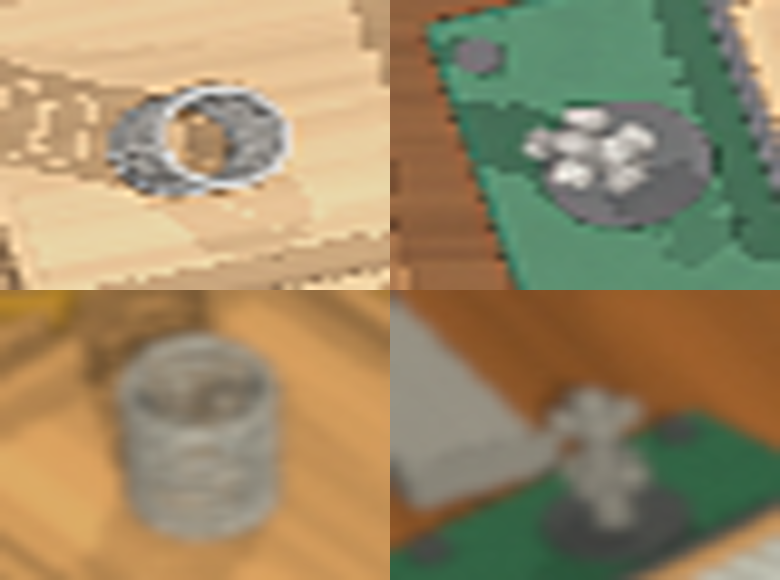

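Spring at (0.461, -0.231), rod at (0.502, 0.232). The upper collar's light teeth stand out in the rod crop. I'll start the approach now.

drive_tool([
  [0,0.0855,0,0,0.0105,0,1],
  [0,0.0855,0,0,0.0105,0,1],
  [0,0.0855,0,0,0.0105,0,1],
  [0,0.0855,0,0,0.0105,0,1],
  [0,0.0855,0,0,0.0105,0,1],
  [0,0.0855,0,0,0.0105,0,1],
  [0,0.0855,0,0,0.0105,0,1],
  [0,0.0855,0,0,0.0105,0,1],
  [0,0.0855,0,0,0.0105,0,1],
  [0,0.0855,0,0,0.0105,0,1],
])

```text
time_s: 1.83
ee_pos: [0.1487, 0.5295, 0.1509]
eef_rot: [[0.424, 0.0, 0.906], [-0.906, 0.0, 0.424], [-0.0, -1.0, 0.0]]
wrist_force: [0.8, -0.3, 0.6]
finger_gap: 0.0852
```

drive_tool([
  [0,0,0,0.041,0,-0.0021,1],
  [0,0,0,0.041,0,-0.0021,1],
  [0,0,0,0.041,0,-0.0021,1],
  [0,0,0,0.041,0,-0.0021,1],
  [0,0,0,0.041,0,-0.0021,1],
  [0,0,0,0.041,0,-0.0021,1],
  [0,0,0,0.041,0,-0.0021,1],
  [0,0,0,0.041,0,-0.0021,1],
  [0,0,0,0.041,0,-0.0021,1],
  [0,0,0,0.041,0,-0.0021,1],
])

```text
time_s: 2.67
ee_pos: [0.3054, 0.1483, 0.1517]
eef_rot: [[0.429, 0.002, 0.904], [-0.904, 0.001, 0.429], [0.0, -1.0, 0.002]]
wrist_force: [0.9, 0.7, -0.3]
finger_gap: 0.0855
```

drive_tool([
  [0,0,0,0.041,0,-0.0021,1],
  [0,0,0,0.041,0,-0.0021,1],
  [0,0,0,0.041,0,-0.0021,1],
  [0,0,0,0.041,0,-0.0021,1],
  [0,0,0,0.041,0,-0.0021,1],
  [0,0,0,0.041,0,-0.0021,1],
  [0,0,0,0.041,0,-0.0021,1],
  [0,0,0,0.041,0,-0.0021,1],
  [0,0,0,0.037,0,-0.0021,1],
  [0,0,0,0,0,0,1],
])

```text
time_s: 3.5
ee_pos: [0.4459, -0.1939, 0.1511]
eef_rot: [[0.423, 0.001, 0.906], [-0.906, -0.003, 0.423], [0.004, -1.0, -0.0]]
wrist_force: [0.1, 0.4, -0.0]
finger_gap: 0.0852
```

```bash
cat > s.py <<'E'
from h import *
import sys
s=bot.observe();R=np.array(s["eef_rot"]);p=np.array(s["ee_pos"])
print(round(s["time_s"],2),"p",p.round(4),"gap",round(s["finger_gap"],4),"F",np.round(s["wrist_force"],2),"T",np.round(s["wrist_torque"],3),"yaw",np.degrees(np.arctan2(R[1,2],R[0,2])).round(2),"q",np.round(s["qpos"],1)[[0,5]],"ydown",R[:,1].round(4))
if len(sys.argv)>3: print("tool shift",(R.T@(np.array(list(map(float,sys.argv[1:4])))-p)).round(4))
E
python3 s.py .461 -.231 .055
```

```text
3.5 p [ 0.4459 -0.1939  0.1511] gap 0.0852 F [ 0.14  0.44 -0.03] T [ 0.012 -0.008  0.017] yaw 25.0 q [-30.1 -55.1] ydown [ 0.0011 -0.0034 -1.    ]
tool shift [ 0.0396  0.0963 -0.0019]
```

drive_tool([
  [0,0,0,0.02,0,-0.001,1],
  [0,0,0,0.02,0,-0.001,1],
  [0,0,0,0,0.016,0,1],
  [0,0,0,0,0.016,0,1],
  [0,0,0,0,0.016,0,1],
  [0,0,0,0,0.016,0,1],
  [0,0,0,0,0.016,0,1],
  [0,0,0,0,0.016,0,1],
  [0,0,0,0,0,0,1],
  [0,0,0,0,0,0,1],
])

```text
time_s: 4.33
ee_pos: [0.4588, -0.2243, 0.0546]
eef_rot: [[0.428, -0.002, 0.904], [-0.904, 0.002, 0.428], [-0.002, -1.0, -0.001]]
wrist_force: [0.1, -0.1, -0.5]
finger_gap: 0.0851
```

```bash
python3 s.py .461 -.231 .055;python3 - <<'E'
from h import *
c=bot.capture("side");cv2.imwrite("pics/d.png",cv2.resize(c["image"][230:350,190:340],(750,600),interpolation=cv2.INTER_CUBIC))
E
```

```text
4.33 p [ 0.4588 -0.2243  0.0546] gap 0.0851 F [ 0.07 -0.06 -0.53] T [ 0.03   0.011 -0.011] yaw 25.34 q [-32.4 -57.8] ydown [-0.002   0.0015 -1.    ]
tool shift [ 0.007  -0.0004 -0.0009]
```

View pics/d.png

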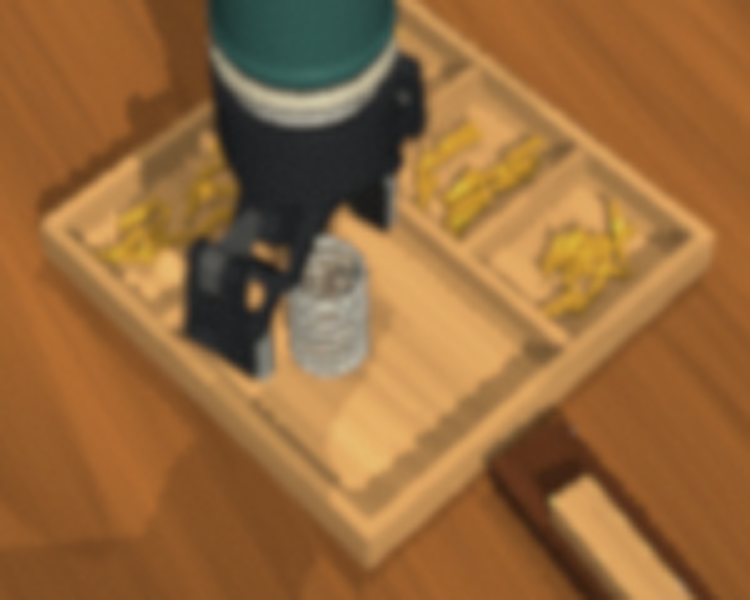

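The spring at (330,310) stands between the open jaws, and the jaws are clear of the walls. I'll shift 7 mm along tool x and close.

drive_tool([
  [0,0,0,0.007,0,-0.001,1],
  [0,0,0,0,0,0,1],
  [0,0,0,0,0,0,0],
  [0,0,0,0,0,0,0],
  [0,0,0,0,0,0,0],
  [0,0,0,0,0,0,0],
  [0,0,0,0,0,0,0],
  [0,0,0,0,0,0,0],
  [0,0,0,0,0,0,0],
  [0,0,0,0,0,0,0],
], newtons=30)

```text
time_s: 5.22
ee_pos: [0.4616, -0.2318, 0.0554]
eef_rot: [[0.428, 0.0, 0.904], [-0.904, 0.0, 0.428], [0.0, -1.0, 0.0]]
wrist_force: [0.8, 0.5, 0.5]
finger_gap: 0.0354
```

drive_tool([
  [0,0,0,0,-0.01,0,0],
  [0,0,0,0,-0.015,0,0],
  [0,0,0,0,-0.02,0,0],
  [0,0,0,0,-0.02,0,0],
  [0,0,0,0,-0.02,0,0],
  [0,0,0,0,-0.02,0,0],
  [0,0,0,0,-0.01,0,0],
  [0,0,0,0,-0.01,0,0],
  [0,0,0,0,0,0,0],
  [0,0,0,0,0,0,0],
])

```text
time_s: 6.05
ee_pos: [0.4615, -0.2318, 0.1801]
eef_rot: [[0.428, -0.0, 0.904], [-0.904, 0.0, 0.428], [-0.0, -1.0, -0.0]]
wrist_force: [-0.6, 0.5, -1.9]
finger_gap: 0.0354
```

```bash
python3 s.py .503 .232 .18
```

```text
6.05 p [ 0.4615 -0.2318  0.1801] gap 0.0354 F [-0.55  0.46 -1.88] T [ 0.029 -0.047  0.   ] yaw 25.33 q [-33.  -58.3] ydown [-1.e-04  1.e-04 -1.e+00]
tool shift [-4.014e-01  2.000e-04  2.359e-01]
```

drive_tool([
  [0,0,0,-0.0334,0,0.0197,0],
  [0,0,0,-0.0334,0,0.0197,0],
  [0,0,0,-0.0334,0,0.0197,0],
  [0,0,0,-0.0334,0,0.0197,0],
  [0,0,0,-0.0334,0,0.0197,0],
  [0,0,0,-0.0334,0,0.0197,0],
  [0,0,0,-0.0334,0,0.0197,0],
  [0,0,0,-0.0334,0,0.0197,0],
  [0,0,0,-0.0334,0,0.0197,0],
  [0,0,0,-0.0334,0,0.0197,0],
])

```text
time_s: 6.88
ee_pos: [0.4956, 0.1561, 0.1784]
eef_rot: [[0.428, -0.003, 0.904], [-0.904, -0.001, 0.428], [-0.001, -1.0, -0.003]]
wrist_force: [0.7, 1.0, -0.5]
finger_gap: 0.0357
```

drive_tool([
  [0,0,0,-0.0334,0,0.0197,0],
  [0,0,0,-0.0334,0,0.0197,0],
  [0,0,0,0,0,0,0],
  [0,0,0,0,0,0,0],
  [0,0,0,0,0,0,0],
  [0,0,0,0,0,0,0],
  [0,0,0,0,0,0,0],
  [0,0,0,0,0,0,0],
  [0,0,0,0,0,0,0],
  [0,0,0,0,0,0,0],
])

```text
time_s: 7.72
ee_pos: [0.504, 0.2309, 0.1805]
eef_rot: [[0.427, 0.0, 0.904], [-0.904, 0.0, 0.427], [-0.0, -1.0, 0.0]]
wrist_force: [-0.2, -0.3, 0.2]
finger_gap: 0.036
```

```bash
python3 s.py .503 .232 .18
python3 - <<'E'
from h import *
T=[]
for n in("top","side"):
    c=bot.capture(n);P=pts(c);np.savez(n+"2.npz",P=P,im=c["image"])
    for q in("spring","spring_mid","rod_top","rod_seat"):
        for r in bot.tip_of(q,c)[:1]:print(n,q,np.round(r["point"],4),round(r["conf"],2))
    for r in bot.cut_out("spring",c)[:2]:
        m=r["mask"];Q=P[m];u,v=map(int,px(c,(.503,.232,.12)))
        print(r["conf"],m.sum(),np.median(Q,0).round(4),Q.min(0).round(4),Q.max(0).round(4))
    T.append(cv2.resize(c["image"][max(v-30,0):v+30,u-20:u+20],(400,600),interpolation=cv2.INTER_CUBIC))
cv2.imwrite("pics/e.png",np.hstack(T))
E
```

```text
7.72 p [0.504  0.2309 0.1805] gap 0.036 F [-0.23 -0.28  0.17] T [0.047 0.017 0.014] yaw 25.25 q [18.7 -6.5] ydown [ 3.e-04  2.e-04 -1.e+00]
tool shift [-0.0014  0.0005 -0.0004]
top spring [0.5019 0.2297 0.1263] 0.56
top spring_mid [0.5003 0.2327 0.1564] 0.55
top rod_top [0.5007 0.2367 0.0953] 0.75
top rod_seat [0.5034 0.2337 0.0307] 0.82
0.37 60 [0.5028 0.215  0.1631] [0.4934 0.2136 0.1303] [0.5169 0.2213 0.1885]
side spring [0.507  0.2332 0.1298] 0.52
side spring_mid [0.5039 0.2326 0.1609] 0.68
side rod_top [0.5021 0.2357 0.0991] 0.72
side rod_seat [0.5045 0.2338 0.0359] 0.88
0.59 185 [0.5109 0.2237 0.1585] [ 0.182  -0.7539 -0.0046] [0.5904 0.489  0.9376]
0.2 3230 [0.5155 0.1304 0.0315] [ 0.182  -0.7539 -0.0022] [0.6197 0.3459 0.9376]
```

View pics/e.png

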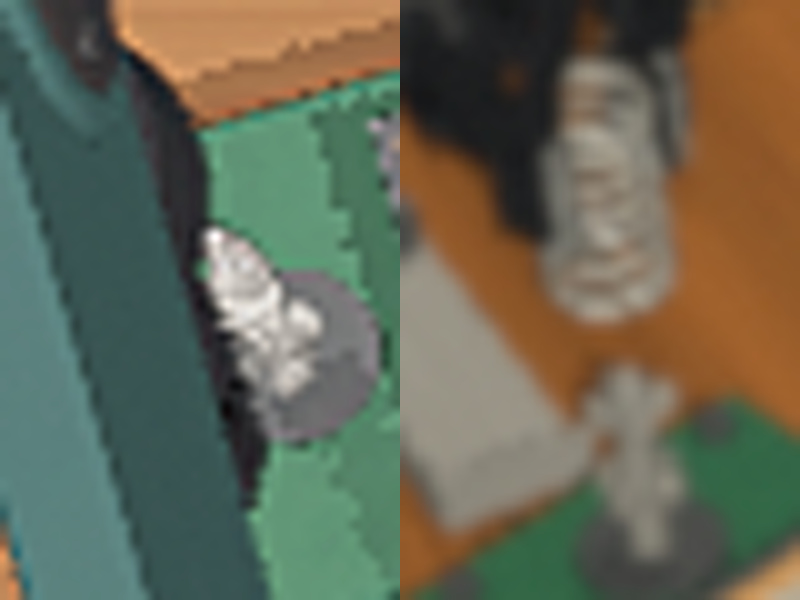

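The side crop shows the spring's lower end at about (612,290), nearly over the rod at (632,380). Next I'll fit the seat disc to locate the rod axis more precisely.

Run:
```python
from h import *
from scipy.optimize import minimize
for n,names in(("top",["top.npz"]),("side",["side.npz","side2.npz"])):
    c=bot.capture(n);C=np.array(c["cam_to_world"])
    v,u=np.mgrid[:384,:512]
    d=np.stack([(u-c["cx"])/c["fx"],-(v-c["cy"])/c["fy"],-np.ones(u.shape)],-1)@C[:3,:3].T
    for f in names:
        im=np.load(f)["im"];hsv=cv2.cvtColor(im,cv2.COLOR_BGR2HSV);S=hsv[...,1].astype(float)
        t=(.034-C[2,3])/d[...,2];X=C[0,3]+t*d[...,0];Y=C[1,3]+t*d[...,1]
        best=[]
        for x in np.arange(.490,.516,.0005):
            for y in np.arange(.220,.248,.0005):
                r=np.hypot(X-x,Y-y);best.append((S[(r>.0225)&(r<.029)].mean()-S[r<.0215].mean(),x,y))
        best.sort(reverse=True);B=np.array(best[:15]);print(f,B[0],B.mean(0).round(4))
    # spring silhouette in hand, side view: centre column per height
    if n=="side":
        im=np.load("side2.npz")["im"]
        S=cv2.cvtColor(im,cv2.COLOR_BGR2HSV)[...,1]
        for z in(.133,.137,.142):
            for p in((.504,.231,z),):
                a,b=px(c,p);row=S[int(round(b)),int(a)-14:int(a)+15];print("spring",z,round(a,1),round(b,1),int(a)-14,row)
        for z in(.07,.087):
            a,b=px(c,(.5025,.2335,z));row=S[int(round(b)),int(a)-14:int(a)+15];print("rod",z,round(a,1),round(b,1),int(a)-14,row)
```

```text
top.npz [82.37086712  0.502       0.2325    ] [80.7975  0.5021  0.2328]
side.npz [63.76464457  0.5025      0.2305    ] [62.8774  0.5033  0.2307]
side2.npz [64.02939337  0.5025      0.2305    ] [62.9898  0.5033  0.2307]
spring 0.133 182.6 139.2 168 [150 176 184 184 185 183 183 149  86  57  61  55  49  44  46  47  56  67
  61  45  52 106 163 182 185 186 184 185 183]
spring 0.137 182.5 138.0 168 [175 181 183 185 184 184 178 140  67  41  48  53  50  46  49  54  51  55
  62  54  52 103 163 182 184 185 185 183 184]
spring 0.142 182.2 136.5 168 [183 182 182 181 184 185 177 124  50  30  33  39  46  54  60  69  68  59
  54  52  54 104 165 182 184 183 182 184 185]
rod 0.07 184.6 156.5 170 [ 31  30  31  28  29  29  30  31  32  31  38  68  86  61  36  30  29  30
  33  46  91 122 122 120 122 126 129 131 130]
rod 0.087 183.9 151.9 169 [ 30  32  30  31  32  31  40  64 103 146 146  82  46  36  31  28  29  29
  36  51  87 138 150 124  93  66  77  92 142]
```

drive_tool([
  [0,0,0,-0.0013,0.005,-0.0005,0],
  [0,0,0,0,0.006,0,0],
  [0,0,0,0,0.006,0,0],
  [0,0,0,0,0.006,0,0],
  [0,0,0,0,0.006,0,0],
  [0,0,0,0,0.005,0,0],
  [0,0,0,0,0.004,0,0],
  [0,0,0,0,0.0025,0,0],
  [0,0,0,0,0,0,0],
  [0,0,0,0,0,0,0],
])

```text
time_s: 9.25
ee_pos: [0.5028, 0.2326, 0.1398]
eef_rot: [[0.428, 0.0, 0.904], [-0.904, 0.0, 0.428], [-0.0, -1.0, 0.0]]
wrist_force: [-0.1, 0.7, -0.9]
finger_gap: 0.0358
```

```bash
python3 s.py .5026 .232 .1344
```

```text
9.25 p [0.5028 0.2326 0.1398] gap 0.0358 F [-0.11  0.66 -0.94] T [0.008 0.036 0.036] yaw 25.33 q [19.  -6.4] ydown [ 0.e+00  1.e-04 -1.e+00]
tool shift [ 0.0004  0.0054 -0.0004]
```

drive_tool([
  [0,0,0,0,0.001,0,0],
  [0,0,0,0,0.001,0,0],
  [0,0,0,0,0.001,0,0],
  [0,0,0,0,0.001,0,0],
  [0,0,0,0,0.001,0,0],
  [0,0,0,0,0.001,0,0],
  [0,0,0,0,0.001,0,0],
  [0,0,0,0,0,0,0],
  [0,0,0,0,0,0,0],
  [0,0,0,0,0,0,0],
])

```text
time_s: 10.08
ee_pos: [0.5031, 0.2326, 0.1333]
eef_rot: [[0.428, 0.001, 0.904], [-0.904, 0.0, 0.428], [0.0, -1.0, 0.001]]
wrist_force: [0.6, 0.0, 4.6]
finger_gap: 0.0356
```

```bash
python3 s.py
```

```text
10.08 p [0.5031 0.2326 0.1333] gap 0.0356 F [0.62 0.03 4.63] T [ 0.104 -0.094 -0.066] yaw 25.32 q [19.  -6.4] ydown [ 1.1e-03  5.0e-04 -1.0e+00]
```

Contact is light at about 5 N. I'll twist in 8° steps and watch for the force to drop.

drive_tool([
  [0,0.0175,0,0,0,0,0],
  [0,0.0175,0,0,0,0,0],
  [0,0.0175,0,0,0,0,0],
  [0,0.0175,0,0,0,0,0],
  [0,0.0175,0,0,0,0,0],
  [0,0.0175,0,0,0,0,0],
  [0,0.0175,0,0,0,0,0],
  [0,0.0175,0,0,0,0,0],
  [0,0,0,0,0,0,0],
  [0,0,0,0,0,0,0],
])

```text
time_s: 10.92
ee_pos: [0.5025, 0.2325, 0.1327]
eef_rot: [[0.297, -0.001, 0.955], [-0.955, -0.0, 0.297], [-0.0, -1.0, -0.001]]
wrist_force: [-1.7, 0.2, 3.8]
finger_gap: 0.0359
```

drive_tool([
  [0,0.0175,0,0,0,0,0],
  [0,0.0175,0,0,0,0,0],
  [0,0.0175,0,0,0,0,0],
  [0,0.0175,0,0,0,0,0],
  [0,0.0175,0,0,0,0,0],
  [0,0.0175,0,0,0,0,0],
  [0,0.0175,0,0,0,0,0],
  [0,0.0175,0,0,0,0,0],
  [0,0,0,0,0,0,0],
  [0,0,0,0,0,0,0],
])

```text
time_s: 11.75
ee_pos: [0.5029, 0.2326, 0.1329]
eef_rot: [[0.161, 0.0, 0.987], [-0.987, 0.0, 0.161], [-0.0, -1.0, 0.0]]
wrist_force: [-2.7, -0.7, 4.2]
finger_gap: 0.0354
```

drive_tool([
  [0,0.0175,0,0,0,0,0],
  [0,0.0175,0,0,0,0,0],
  [0,0.0175,0,0,0,0,0],
  [0,0.0175,0,0,0,0,0],
  [0,0.0175,0,0,0,0,0],
  [0,0.0175,0,0,0,0,0],
  [0,0.0175,0,0,0,0,0],
  [0,0.0175,0,0,0,0,0],
  [0,0,0,0,0,0,0],
  [0,0,0,0,0,0,0],
])

```text
time_s: 12.58
ee_pos: [0.5029, 0.2326, 0.1329]
eef_rot: [[0.022, 0.0, 1.0], [-1.0, 0.0, 0.022], [-0.0, -1.0, 0.0]]
wrist_force: [-2.7, 0.5, 3.3]
finger_gap: 0.0355
```

```bash
python3 s.py
```

```text
12.58 p [0.5029 0.2326 0.1329] gap 0.0355 F [-2.69  0.5   3.31] T [0.141 0.346 0.012] yaw 1.25 q [19.  17.7] ydown [ 3.e-04  2.e-04 -1.e+00]
```

drive_tool([
  [0,0.0175,0,0,0,0,0],
  [0,0.0175,0,0,0,0,0],
  [0,0.0175,0,0,0,0,0],
  [0,0.0175,0,0,0,0,0],
  [0,0.0175,0,0,0,0,0],
  [0,0.0175,0,0,0,0,0],
  [0,0.0175,0,0,0,0,0],
  [0,0.0175,0,0,0,0,0],
  [0,0,0,0,0,0,0],
  [0,0,0,0,0,0,0],
])

```text
time_s: 13.42
ee_pos: [0.5029, 0.2325, 0.1329]
eef_rot: [[-0.118, 0.0, 0.993], [-0.993, 0.0, -0.118], [-0.0, -1.0, 0.0]]
wrist_force: [-2.2, 0.2, 3.5]
finger_gap: 0.0353
```

```bash
python3 s.py
```

```text
13.42 p [0.5029 0.2325 0.1329] gap 0.0353 F [-2.19  0.24  3.54] T [0.173 0.373 0.001] yaw -6.77 q [19.  25.7] ydown [ 3.e-04  1.e-04 -1.e+00]
```

drive_tool([
  [0,0.0175,0,0,0,0,0],
  [0,0.0175,0,0,0,0,0],
  [0,0.0175,0,0,0,0,0],
  [0,0.0175,0,0,0,0,0],
  [0,0.0175,0,0,0,0,0],
  [0,0.0175,0,0,0,0,0],
  [0,0.0175,0,0,0,0,0],
  [0,0.0175,0,0,0,0,0],
  [0,0,0,0,0,0,0],
  [0,0,0,0,0,0,0],
])

```text
time_s: 14.25
ee_pos: [0.503, 0.2325, 0.1329]
eef_rot: [[-0.255, 0.001, 0.967], [-0.967, -0.0, -0.255], [-0.0, -1.0, 0.001]]
wrist_force: [-1.0, 0.5, 3.9]
finger_gap: 0.0355
```

```bash
python3 s.py
```

```text
14.25 p [0.503  0.2325 0.1329] gap 0.0355 F [-0.98  0.47  3.87] T [0.184 0.203 0.007] yaw -14.79 q [18.9 33.7] ydown [ 7.e-04 -0.e+00 -1.e+00]
```

drive_tool([
  [0,0.0175,0,0,0,0,0],
  [0,0.0175,0,0,0,0,0],
  [0,0.0175,0,0,0,0,0],
  [0,0.0175,0,0,0,0,0],
  [0,0.0175,0,0,0,0,0],
  [0,0.0175,0,0,0,0,0],
  [0,0.0175,0,0,0,0,0],
  [0,0.0175,0,0,0,0,0],
  [0,0,0,0,0,0,0],
  [0,0,0,0,0,0,0],
])

```text
time_s: 15.08
ee_pos: [0.5028, 0.2322, 0.1325]
eef_rot: [[-0.388, -0.0, 0.922], [-0.922, -0.001, -0.388], [0.001, -1.0, 0.0]]
wrist_force: [2.9, -2.8, -2.3]
finger_gap: 0.0354
```

```bash
python3 s.py
```

```text
15.08 p [0.5028 0.2322 0.1325] gap 0.0354 F [ 2.93 -2.8  -2.32] T [-0.409 -0.532 -0.053] yaw -22.81 q [18.9 41.8] ydown [-1.e-04 -6.e-04 -1.e+00]
```

The force dropped, so the hook has entered a notch. A 4 N side force remains, which I'll ease off before descending.

drive_tool([
  [0,0,0,0.0003,0,0.0006,0],
  [0,0,0,0,0,0,0],
  [0,0,0,0,0.0005,0,0],
  [0,0,0,0,0.0005,0,0],
  [0,0,0,0,0.0005,0,0],
  [0,0,0,0,0.0005,0,0],
  [0,0,0,0,0,0,0],
  [0,0,0,0,0,0,0],
  [0,0,0,0,0,0,0],
  [0,0,0,0,0,0,0],
])

```text
time_s: 15.92
ee_pos: [0.503, 0.2322, 0.1307]
eef_rot: [[-0.387, -0.0, 0.922], [-0.922, 0.0, -0.387], [-0.0, -1.0, -0.001]]
wrist_force: [0.4, -0.4, -0.6]
finger_gap: 0.0359
```

```bash
python3 s.py
```

```text
15.92 p [0.503  0.2322 0.1307] gap 0.0359 F [ 0.37 -0.41 -0.59] T [-0.005 -0.196  0.008] yaw -22.8 q [18.9 41.7] ydown [-4.e-04  3.e-04 -1.e+00]
```

drive_tool([
  [0,0,0,0,0.0015,0,0],
  [0,0,0,0,0.0015,0,0],
  [0,0,0,0,0.0015,0,0],
  [0,0,0,0,0.0015,0,0],
  [0,0,0,0,0.0015,0,0],
  [0,0,0,0,0.0015,0,0],
  [0,0,0,0,0,0,0],
  [0,0,0,0,0,0,0],
  [0,0,0,0,0,0,0],
  [0,0,0,0,0,0,0],
])

```text
time_s: 16.75
ee_pos: [0.5033, 0.2321, 0.122]
eef_rot: [[-0.388, 0.0, 0.922], [-0.922, 0.0, -0.388], [-0.0, -1.0, 0.0]]
wrist_force: [-1.0, -0.5, -1.7]
finger_gap: 0.0356
```

```bash
python3 s.py
```

```text
16.75 p [0.5033 0.2321 0.122 ] gap 0.0356 F [-1.   -0.47 -1.72] T [ 0.06  -0.008  0.015] yaw -22.8 q [18.9 41.7] ydown [ 3.e-04  2.e-04 -1.e+00]
```

The hook is past the upper collar, with its end about 38 mm above the seat. I'll turn back about 41° to the expected lower notch while it is free between the collars.

drive_tool([
  [0,-0.08,0,0,0,0,0],
  [0,-0.08,0,0,0,0,0],
  [0,-0.08,0,0,0,0,0],
  [0,-0.08,0,0,0,0,0],
  [0,-0.08,0,0,0,0,0],
  [0,-0.08,0,0,0,0,0],
  [0,-0.08,0,0,0,0,0],
  [0,-0.08,0,0,0,0,0],
  [0,-0.08,0,0,0,0,0],
  [0,0,0,0,0,0,0],
])

```text
time_s: 17.58
ee_pos: [0.5033, 0.2321, 0.122]
eef_rot: [[0.318, 0.0, 0.948], [-0.948, 0.0, 0.318], [-0.0, -1.0, 0.0]]
wrist_force: [-0.5, -1.0, -1.3]
finger_gap: 0.0356
```

```bash
python3 s.py .5033 .232 .106
```

```text
17.58 p [0.5033 0.2321 0.122 ] gap 0.0356 F [-0.5  -1.04 -1.32] T [ 0.036  0.065 -0.049] yaw 18.52 q [18.9  0.4] ydown [ 3.e-04  2.e-04 -1.e+00]
tool shift [ 0.0001  0.016  -0.    ]
```

drive_tool([
  [0,0,0,0,0.0025,0,0],
  [0,0,0,0,0.0025,0,0],
  [0,0,0,0,0.0025,0,0],
  [0,0,0,0,0.0025,0,0],
  [0,0,0,0,0.0025,0,0],
  [0,0,0,0,0.0015,0,0],
  [0,0,0,0,0.0015,0,0],
  [0,0,0,0,0.0015,0,0],
  [0,0,0,0,0,0,0],
  [0,0,0,0,0,0,0],
])

```text
time_s: 18.42
ee_pos: [0.5032, 0.2321, 0.1047]
eef_rot: [[0.316, 0.0, 0.949], [-0.949, 0.0, 0.316], [-0.0, -1.0, 0.0]]
wrist_force: [0.3, 0.2, -0.5]
finger_gap: 0.0354
```

```bash
python3 s.py
```

```text
18.42 p [0.5032 0.2321 0.1047] gap 0.0354 F [ 0.31  0.23 -0.53] T [-0.004 -0.063  0.019] yaw 18.45 q [18.9  0.4] ydown [ 0.e+00  1.e-04 -1.e+00]
```

drive_tool([
  [0,0,0,0,0.0012,0,0],
  [0,0,0,0,0.0012,0,0],
  [0,0,0,0,0.0012,0,0],
  [0,0,0,0,0.0012,0,0],
  [0,0,0,0,0.0012,0,0],
  [0,0,0,0,0.0012,0,0],
  [0,0,0,0,0.0012,0,0],
  [0,0,0,0,0.0012,0,0],
  [0,0,0,0,0,0,0],
  [0,0,0,0,0,0,0],
])

```text
time_s: 19.25
ee_pos: [0.5032, 0.232, 0.0951]
eef_rot: [[0.316, -0.0, 0.949], [-0.949, 0.0, 0.316], [-0.0, -1.0, -0.0]]
wrist_force: [-1.5, 0.8, -1.2]
finger_gap: 0.0356
```

```bash
python3 s.py
```

```text
19.25 p [0.5032 0.232  0.0951] gap 0.0356 F [-1.54  0.85 -1.24] T [-0.042 -0.013  0.029] yaw 18.45 q [18.9  0.4] ydown [-2.e-04  0.e+00 -1.e+00]
```

drive_tool([
  [0,0,0,0,0.0015,0,0],
  [0,0,0,0,0.0015,0,0],
  [0,0,0,0,0.0015,0,0],
  [0,0,0,0,0.0015,0,0],
  [0,0,0,0,0.0015,0,0],
  [0,0,0,0,0.0015,0,0],
  [0,0,0,0,0.0015,0,0],
  [0,0,0,0,0.0015,0,0],
  [0,0,0,0,0.0005,0,0],
  [0,0,0,0,0,0,0],
])

```text
time_s: 20.08
ee_pos: [0.5032, 0.232, 0.0828]
eef_rot: [[0.316, -0.0, 0.949], [-0.949, 0.0, 0.316], [-0.0, -1.0, -0.0]]
wrist_force: [-0.5, 0.8, 0.5]
finger_gap: 0.0356
```

```bash
python3 s.py
```

```text
20.08 p [0.5032 0.232  0.0828] gap 0.0356 F [-0.47  0.81  0.48] T [-0.089  0.176 -0.021] yaw 18.45 q [18.9  0.4] ydown [-1.e-04  0.e+00 -1.e+00]
```

drive_tool([
  [0,0,0,0,0.0005,0,0],
  [0,0,0,0,0.0005,0,0],
  [0,0,0,0,0.0005,0,0],
  [0,0,0,0,0,0,0],
  [0,0,0,0,0,0,0],
  [0,0,0,0,0,0,0],
  [0,0,0,0,0,0,0],
  [0,0,0,0,0,0,0],
  [0,0,0,0,0,0,0],
  [0,0,0,0,0,0,0],
])

```text
time_s: 20.92
ee_pos: [0.5033, 0.2321, 0.0813]
eef_rot: [[0.316, 0.0, 0.949], [-0.949, 0.0, 0.316], [-0.0, -1.0, 0.0]]
wrist_force: [-1.4, -0.4, 2.2]
finger_gap: 0.0356
```

```bash
python3 s.py
```

```text
20.92 p [0.5033 0.2321 0.0813] gap 0.0356 F [-1.35 -0.39  2.24] T [-0.075  0.133 -0.006] yaw 18.45 q [18.9  0.4] ydown [ 2.e-04  2.e-04 -1.e+00]
```

It's seated: the force rises about 0.8 N per mm or more at the expected height. I'll ease up 2 mm, release and retreat upward.

drive_tool([
  [0,0,0,0,-0.001,0,0],
  [0,0,0,0,-0.001,0,0],
  [0,0,0,0,0,0,0],
  [0,0,0,0,0,0,0.5],
  [0,0,0,0,0,0,0.6],
  [0,0,0,0,0,0,0.7],
  [0,0,0,0,0,0,0.8],
  [0,0,0,0,0,0,0.8],
  [0,0,0,0,0,0,0.8],
  [0,0,0,0,0,0,0.8],
])

```text
time_s: 21.75
ee_pos: [0.5032, 0.2321, 0.0832]
eef_rot: [[0.317, 0.0, 0.949], [-0.949, 0.0, 0.317], [-0.0, -1.0, 0.0]]
wrist_force: [-0.2, -1.3, -0.1]
finger_gap: 0.0688
```

drive_tool([
  [0,0,0,0,-0.005,0,0.8],
  [0,0,0,0,-0.01,0,0.8],
  [0,0,0,0,-0.02,0,0.8],
  [0,0,0,0,-0.025,0,0.8],
  [0,0,0,0,-0.025,0,0.8],
  [0,0,0,0,-0.025,0,0.8],
  [0,0,0,0,-0.025,0,0.8],
  [0,0,0,0,-0.02,0,0.8],
  [0,0,0,0,-0.01,0,0.8],
  [0,0,0,0,0,0,0.8],
])

```text
time_s: 22.58
ee_pos: [0.5045, 0.2325, 0.2525]
eef_rot: [[0.316, 0.007, 0.949], [-0.949, 0.003, 0.316], [-0.0, -1.0, 0.008]]
wrist_force: [0.1, -0.3, 0.7]
finger_gap: 0.0682
```

```bash
python3 s.py
python3 - <<'E'
from h import *
T=[]
for n in("top","side"):
    c=bot.capture(n);P=pts(c)
    for q in("spring_mid","spring","rod_seat","ink_tin","stick","furniture"):
        for r in bot.tip_of(q,c)[:1]:print(n,q,np.round(r["point"],4),round(r["conf"],2))
    m=(np.hypot(P[...,0]-.503,P[...,1]-.232)<.027)&(P[...,2]>.05)&(P[...,2]<.11)
    Q=P[m];print(n,len(Q),Q.min(0).round(4),Q.max(0).round(4))
    u,v=map(int,px(c,(.503,.232,.07)))
    T.append(cv2.resize(c["image"][v-30:v+30,u-20:u+20],(400,600),interpolation=cv2.INTER_CUBIC))
cv2.imwrite("pics/f.png",np.hstack(T))
E
```

```text
22.58 p [0.5045 0.2325 0.2525] gap 0.0682 F [ 0.11 -0.28  0.67] T [-0.023  0.019  0.026] yaw 18.45 q [18.9  0.4] ydown [ 0.0072  0.0025 -1.    ]
top spring_mid [0.5006 0.2332 0.0617] 0.56
top spring [0.5053 0.2294 0.0322] 0.42
top rod_seat [0.5023 0.2308 0.0288] 0.75
top ink_tin [ 7.153e-01 -3.800e-03  2.000e-04] 0.57
top stick [ 0.4864  0.4056 -0.0036] 0.79
top furniture [ 5.097e-01 -3.925e-01 -1.000e-04] 0.9
top 219 [0.4846 0.2142 0.0503] [0.5178 0.2504 0.0962]
side spring_mid [0.5019 0.2333 0.0658] 0.57
side spring [0.503  0.2327 0.0355] 0.48
side rod_seat [0.5048 0.2351 0.0357] 0.98
side ink_tin [ 0.7184 -0.0079 -0.0045] 0.95
side stick [0.4842 0.4044 0.0036] 0.81
side furniture [ 0.5128 -0.3995 -0.0012] 0.89
side 200 [0.4852 0.2114 0.0502] [0.521  0.2488 0.0972]
```

View pics/f.png

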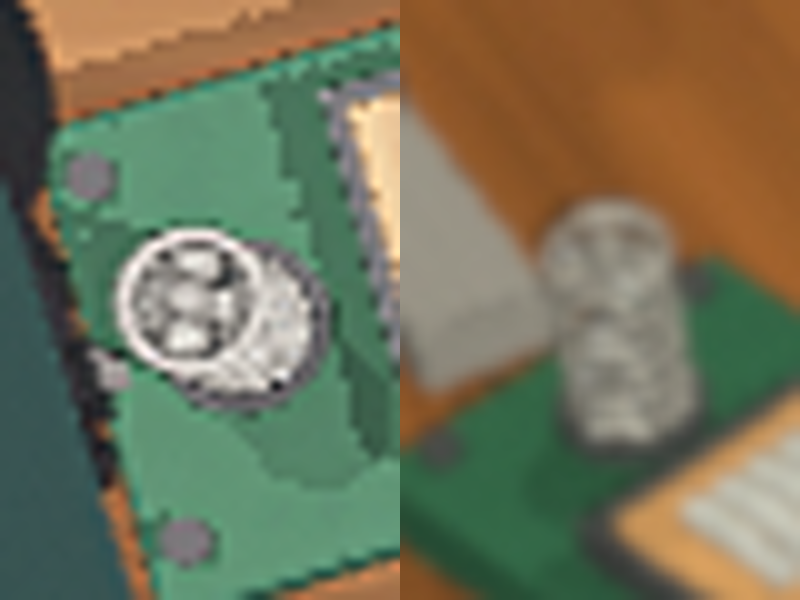

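The spring stands upright and centred round the rod, with its rim level with the rod tip at z of about 0.096. In the top view the rim is at (190,300), with the seat showing evenly below it. The gripper is clear, so I'll hand in.

```bash
python3 -c "
from workcell import bot
print(bot.hand_in())"
```

```text
the job is handed in; nothing more can be done
None
```

The spring is on the bare rod and fully home on its seat, and I handed the job in at about 22.6 s; no verdict is reported.

- **Upper collar:** I pressed on it with about 5 N and twisted in 8° steps. The hook dropped into a notch after about 48°. I eased off a 4 N side force before going on.
- **Lower collar:** I turned back 41° in the space between the collars, and the hook went through with no measurable force.
- **Seating:** The force rose lightly at the expected seat height, reaching 2.2 N. I then eased up 2 mm, released the spring and lifted the gripper clear.

**Last checks:** The final pictures and depth readings show the spring upright. Its top rim is at z of about 0.096 m, the expected height for a seated spring. It looks centred on the rod to within 1–3 mm, which is as closely as the cameras can tell. The bystanders read within a few millimetres of where they started.

**Disagreement:** The two cameras differed by about 2 mm on the rod's position, so I used the mean.

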